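# Seat the tube tray on its locating pins and close the retaining clip

## Task

The white tube tray on the cold stage is sitting askew, with its far side propped up on the stage's two locating pins. Without picking it up, nudge it sideways and away from you with your fingertips until its two locating holes drop over the pins and it lies flat on the cold plate; then push the small retaining clip round until it points straight across the tray's far edge. Leave the vials, tools and everything else where they stand.

Things in the scene. Friction and masses are not known exactly. Their poses are not given: they have to be found in the camera images.
- stage: The fixed cold stage: finned aluminium heat sink under a flat cold plate, 150 mm (its x) by 200 mm (its y), top face 34 mm above the table. Origin at table level under the cold plate's middle; x points to the far side (away from the robot, give or take its yaw), y to its left. The seated tray is centred on it and square with it: bare margin 30 mm front and back, 25 mm left and right
- tray: Tube tray: loose white plastic plate 90 mm (its x) by 150 mm (its y) by 12 mm, about 0.25 kg. Origin at the centre of its underside; seated, its axes are the stage's and its origin 34 mm above the table. It starts 7 to 15 mm short of its seat towards the front, up to 14 mm to the left or right, turned up to 6 degrees, front edge on the cold plate, far part propped on the pins, leaning 6 degrees
- tray_hole (a point): Centre of the tray's round locating hole (through, 10 mm diameter) at its underside: 16 mm to the far side and 52 mm to the left of the tray's origin
- tray_slot (a point): Centre of the tray's locating slot (through, 10 mm along the tray's x and 14 mm along its y) at its underside: 16 mm to the far side and 52 mm to the right of the tray's origin
- pin_left (a point): Top centre of the left locating pin (steel, 8 mm diameter, standing 8 mm above the cold plate, tapering over its upper 4 mm to 4 mm diameter): 16 mm to the far side and 52 mm to the left of the stage's origin. It belongs in the round hole
- pin_right (a point): Top centre of the right locating pin, the same, 52 mm to the right. It belongs in the slot
- clip (a joint): Angle of the clip (rad), a white bar on an upright post. At 0 it points to the stage's left, along the tray's far edge; it turns anticlockwise seen from above to a stop at 1.57, where it points at the robot, across the edge. Starts at -0.4 to 0.15, stays where left (about 1.2 N at the peg). Bar 12 mm wide, its end 33 mm from the axis, 14 to 19 mm above the cold plate: 2 mm over a seated tray
- clip_axis (a point): The clip's upright turning axis, at the level of the cold plate's top face, 60 mm to the far side of the stage's origin (post 14 mm diameter)
- clip_peg (a point): Top centre of the clip's upright finger peg (9 mm diameter, from 19 to 33 mm above the cold plate), 25 mm from the clip's axis
- vial_a: Small capped glass vial, 12 mm diameter, 33 mm high, standing loose on the far right corner of the cold plate. Origin under its middle. Leave it alone
- thumbscrew: Loose thumbscrew standing on its head, 16 mm diameter, 22 mm high, on the far left corner of the cold plate. Origin under its middle. Leave it alone
- vial_b: Small capped glass vial like the other, standing on the table to the right of the stage. Leave it alone
- tube_rack: Small white tube rack, 75 by 50 by 44 mm high, on the table to the left of the stage. Origin under its middle. Leave it alone
- reagent: Amber bottle, 44 mm diameter, 85 mm high, on the table to the left. Origin under its middle. Leave it alone
- driver: Screwdriver, 160 mm long, lying on the table to the right. Leave it alone
- dish: Shallow glass dish, 90 mm diameter, 14 mm high, on the table to the right. Leave it alone
Things that resemble listed ones, but are neither listed nor needed, are in the scene too. Of the things that look like the tray, the middle-sized one is meant.

How it is judged:
By the outcome, as a careful person would: the job done as asked, in the order asked, and still so for the second after the job is handed in, with the robot touching nothing.
It also fails if it takes over 67 s, if anything falls off the work surface, if the arm or the gripper's body presses on something with over 40 N, if the wrist force passes 120 N, or if a joint passes its speed limit or range.

## Robot

A 7-joint arm with a two-finger parallel gripper is mounted at the origin on the work surface. World frame = base frame: x ahead of the robot, y to its left, z up, the work surface at z = 0. Lengths are in mm, angles in rad, forces in N, time in s.
With the tool pointing down it reaches from about 425 to 950 mm from the base axis. Payload 4.7 kg.
Tool frame: the origin (TCP) lies midway between the tips of the shut fingers; the grasp point (between the pads) lies 19 mm behind it; x points along the fingers, z is the direction in which the jaws open and shut, and the axes are right-handed (so a half turn about x gives the same grasp; the last joint's range is limited). The gripper opens to 85 mm and grips with 20 to 120 N. Pads are 22 mm wide; open, the fingers measure 114 mm over their backs; the gripper's body (76 mm by 85 mm) begins 54 mm behind the grasp point. The pads swing forward as they close: fully open they stand 13 mm farther back than shut.
Start: joints at [1.227, 0.469, -0.049, 1.532, 0.024, 1.141, -0.082], TCP at [209.044, -641.832, 231.335] pointing down, gripper open.
Joint ranges: [-2.59, 2.59], [-0.33, 1.99], [-1.39, 1.29], [0.1, 2.45], [-1.04, 4.18], [0.21, 1.99], [-2.66, 2.66]. Speed limits (rad/s): [2.57, 2.57, 3.14, 3.14, 3.14, 3.14, 3.14].

## Interface

Orientations are given as a unit quaternion [x, y, z, w].
In Python, from workcell import env, cams gives the robot as it stands.
- The arm moves only by the shell command python3 -m crank 'ROWS'. ROWS is JSON, a list that holds one entry, the list of rows, each a list of 5 numbers: the opening, from 0 (shut) to 1 (fully open), then the shift along the tool's x, y, z normalised to -1 to 1, where 1 is 0.1 m, then the turn about the tool's x normalised to -1 to 1, where 1 is 180 degrees. In form: [[[jaw, tx, ty, tz, turn], ...]]. A call has exactly 8 rows; each row is the pose to reach, as a shift and turn from the pose commanded when the call began, along the tool's axes at that moment, turning the shorter way round; what a row does not reach only later rows make up. A row lasts 1/8 s, in which the tool goes at most 62.5 mm and 10.7 degrees, less where a joint would pass 70% of its speed; a pose out of reach is approached as far as the arm can. A call with a number of a shift or a turn outside -1 to 1 is refused whole. A call with a gripper value outside its range is refused whole. The fingers move at their own pace and stop on an object; the grip force is fixed at half the most. Time passes only in rows, so rows that repeat a pose let the fingers close, or fill a call up. It gives the time, the measured TCP pose, the force and the opening at its end, in the units of the state.
- env.observe(): the state, without advancing time (a new reading comes with each control period).
- cams.read_camera(name): name is "scene" or "side" or "wrist"; returns (picture, depth): 420x560x3 uint8, blue, green, red; 420x560 float32, mm along the optical axis (not along the pixel's ray), 0 where there is no reading.
- cams.camera_model(name): a dict with "fx", "fy", "cx", "cy" (pixels), "R" (3x3) and "t" (3): a world point X has camera coordinates R X + t. Camera axes: x right, y down, z forward; pixel columns grow to the right and rows downward; lengths in mm; the calibration is good to about 2 mm. A picture is of the moment at which its call begins: read the wrist's pose just before it. camera_model takes no time and is no camera call; for the wrist camera it gives the pose at the moment of the call.
- env.hand_in(): hands the job in, once; it reports no verdict.
The state is a dict: "time": time; "joint_pos": joint angles; "joint_velocities": joint speeds; "joint_efforts": joint torques, N m; "eef_pos": TCP position; "tool_rot": TCP orientation; "contact_force": force on the tool from outside, world axes, zero at the start; "wrist_torque": the same for the moment, N m; "opening": finger opening in mm.
Only numpy, scipy, OpenCV 4.12 (cv2) and the standard library are available. Lean on these libraries where they do the work, as an engineer would, in place of code of your own. Each camera call takes 0.05 s, during which the arm holds its last target.

## Working session

There is one attempt and no reset: what is moved stays moved. The work goes in short steps, Python scripts to look and compute and a shell command to move; the robot and the scene stay as the last step left them, time stands still between calls to the robot, and variables do not carry over. Pictures are saved under pics/ and viewed, and the job is handed in when it is done.

```bash
mkdir -p pics; ls
python3 - <<'E'
from workcell import env,cams
import cv2,numpy as np
o=env.observe()
for k in o: print(k,np.round(o[k],3))
for n in ["scene","side","wrist"]:
    m=cams.camera_model(n); print(n,{k:np.round(v,3).tolist() for k,v in m.items()})
    p,d=cams.read_camera(n); cv2.imwrite(f"pics/{n}0.png",p); np.save(f"pics/{n}0.npy",d);
E
```

```text
pics
time 0.0
joint_pos [ 1.227  0.469 -0.049  1.534  0.024  1.141 -0.082]
joint_velocities [ 0.001 -0.001  0.001  0.001 -0.002 -0.    -0.   ]
joint_efforts [ 0.0000e+00 -5.1031e+01 -4.7000e-02 -2.3771e+01  1.1000e-02  8.0000e-03
 -0.0000e+00]
eef_pos [ 208.823 -641.269  230.234]
tool_rot [ 0.416  0.573 -0.415  0.572]
contact_force [0.042 0.063 0.029]
wrist_torque [-0.022 -0.017  0.038]
opening 85.064
scene {'fx': 469.165, 'fy': 469.165, 'cx': 286.867, 'cy': 210.644, 'R': [[0.581, 0.814, -0.012], [0.669, -0.486, -0.562], [-0.463, 0.318, -0.827]], 't': [-373.17, -340.426, 1348.867]}
side {'fx': 428.003, 'fy': 428.003, 'cx': 281.226, 'cy': 216.301, 'R': [[0.776, -0.631, -0.008], [-0.301, -0.358, -0.884], [0.555, 0.688, -0.468]], 't': [-422.476, 272.565, 469.262]}
wrist {'fx': 308.417, 'fy': 308.417, 'cx': 280.041, 'cy': 207.626, 'R': [[0.31, -0.951, -0.002], [-0.902, -0.295, 0.316], [-0.301, -0.096, -0.949]], 't': [-674.258, -41.682, 381.683]}
```

View pics/scene0.png

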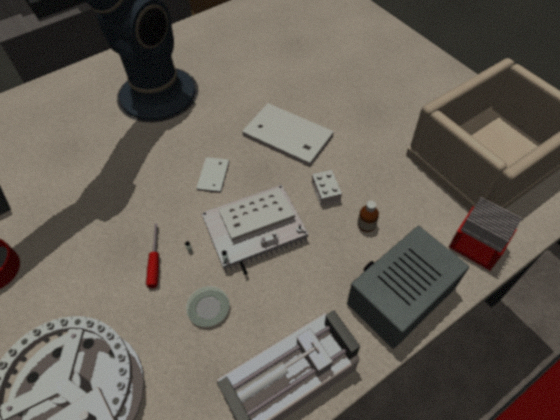

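View pics/side0.png

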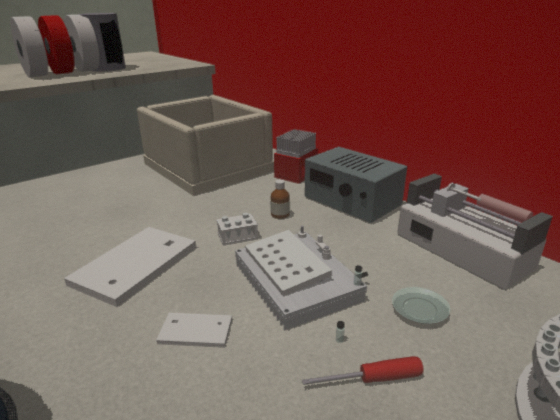

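View pics/wrist0.png

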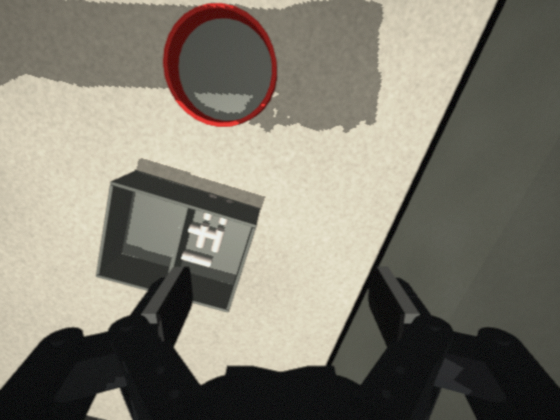

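Candidates for the tray in the scene image: a large plate (288,132), a small plate (213,174), and a mid-sized one leaning on the stage (258,214). The third is the tray. It is middle-sized, on the stage and has tube holes. Next I'll enlarge the crops and localise roughly.

```bash
cat > h.py <<'E'
import numpy as np,cv2
from workcell import env,cams
def w(m,u,v,d):
    R=np.array(m["R"]);t=np.array(m["t"]);c=np.array([(u-m["cx"])/m["fx"]*d,(v-m["cy"])/m["fy"]*d,d]);return R.T@(c-t)
def ray(m,u,v,z):
    R=np.array(m["R"]);t=np.array(m["t"]);o=-R.T@t;k=R.T@np.array([(u-m["cx"])/m["fx"],(v-m["cy"])/m["fy"],1.]);return o+k*(z-o[2])/k[2]
def proj(m,X):
    c=np.array(m["R"])@np.asarray(X,float)+np.array(m["t"]);return np.array([c[0]/c[2]*m["fx"]+m["cx"],c[1]/c[2]*m["fy"]+m["cy"]])
def grab(n,tag):
    m=cams.camera_model(n);p,d=cams.read_camera(n);cv2.imwrite(f"pics/{tag}.png",p);np.savez(f"pics/{tag}.npz",d=d,**m);return p,d,m
def load(tag):
    z=np.load(f"pics/{tag}.npz");return cv2.imread(f"pics/{tag}.png"),z["d"],{k:z[k] for k in z.files if k!="d"}
def tool():
    from scipy.spatial.transform import Rotation as Ro
    o=env.observe();return np.array(o["eef_pos"]),Ro.from_quat(o["tool_rot"]).as_matrix(),o
E
python3 - <<'E'
from h import *
m=cams.camera_model("scene");d=np.load("pics/scene0.npy");p=cv2.imread("pics/scene0.png")
for n,u,v in [("trayF L",283,190),("c",258,214),("trayFR",220,212),("clip",270,240),("thumb",300,229),("viala",225,256),("vialb",188,246),("rack",326,186),("stageFR",206,214),("stageFarR",220,263),("stageFarL",306,238)]:
    print(n,d[v,u],w(m,u,v,d[v,u]).round(0))
cv2.imwrite("pics/s0c.png",cv2.resize(p[170:280,180:320],None,fx=5,fy=5,interpolation=cv2.INTER_CUBIC))
P,R,o=tool();print(R.round(3))
mw=cams.camera_model("wrist");Rw=np.array(mw["R"]);c=-Rw.T@np.array(mw["t"]);print("cam in tool",R.T@(c-P),"axes",(R.T@Rw.T).round(3))
E
```

```text
trayF L 1104.873 [520.  77.  33.]
c 1046.0095 [553. -14.  51.]
trayFR 1053.2051 [496. -80.  49.]
clip 1012.4823 [622. -29.  47.]
thumb 1037.5397 [633.  43.  38.]
viala 979.39935 [ 604. -131.   58.]
vialb 1033.1667 [ 516. -177.   24.]
rack 1107.3524 [571. 165.  35.]
stageFR 1069.9713 [ 472. -105.   33.]
stageFarR 1037.7806 [ 580. -138.   -2.]
stageFarL 1055.4377 [647.  50.  12.]
[[-0.     0.951  0.31 ]
 [ 0.001  0.31  -0.951]
 [-1.    -0.    -0.002]]
cam in tool [-143.6387899    81.28640338    0.2453604 ] axes [[ 0.    -0.316  0.949]
 [ 0.    -0.949 -0.316]
 [ 1.     0.001 -0.   ]]
```

View pics/s0c.png

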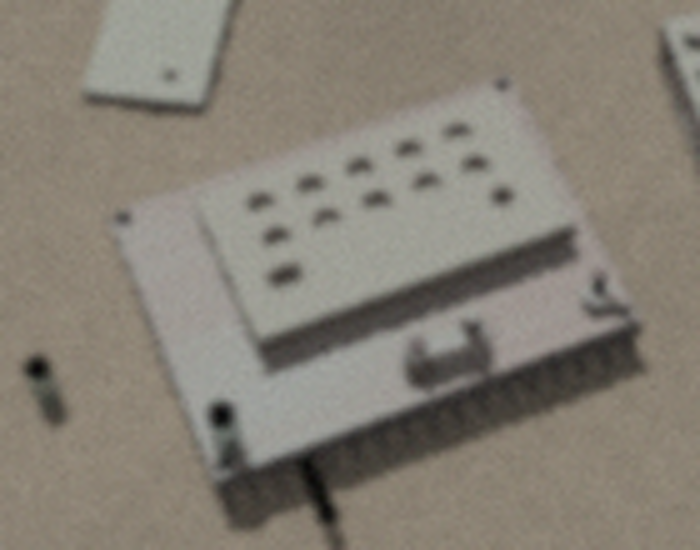

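The crop confirms it: a hole plate with a round locating hole on the left and a slot on the right, propped at the far edge. It sits left of its seat and towards the front. I'll bring the wrist camera over it with the jaws shut.

```bash
R='[[[0,0,0.12,-0.12,0],[0,0,0.25,-0.25,0],[0,0,0.38,-0.38,0],[0,0,0.5,-0.5,0],[0,0,0.62,-0.62,0],[0,0,0.75,-0.75,0],[0,0,0.88,-0.88,0],[0,0,1,-1,0]]]'
python3 -m crank '[[[0,0,0.12,-0.12,0],[0,0,0.25,-0.25,0],[0,0,0.38,-0.38,0],[0,0,0.5,-0.5,0],[0,0,0.62,-0.62,0],[0,0,0.75,-0.75,0],[0,0,0.88,-0.88,0],[0,0,1,-1,0]]]'
python3 -m crank '[[[0,0,0.12,-0.12,0],[0,0,0.25,-0.25,0],[0,0,0.38,-0.38,0],[0,0,0.5,-0.5,0],[0,0,0.62,-0.62,0],[0,0,0.75,-0.75,0],[0,0,0.88,-0.88,0],[0,0,1,-1,0]]]'
```

```text
time: 1.15
eef_pos: [273.8, -514.6, 231.4]
tool_rot: [0.415, 0.572, -0.415, 0.572]
contact_force: [-0.0, 0.5, -0.7]
opening: 0.3
time: 2.15
eef_pos: [337.9, -388.6, 231.4]
tool_rot: [0.415, 0.572, -0.415, 0.572]
contact_force: [0.8, 0.2, 0.5]
opening: -0.2
```

```bash
python3 -m crank '[[[0,0,0.12,-0.12,0],[0,0,0.25,-0.25,0],[0,0,0.38,-0.38,0],[0,0,0.5,-0.5,0],[0,0,0.62,-0.62,0],[0,0,0.75,-0.75,0],[0,0,0.88,-0.88,0],[0,0,1,-1,0]]]'
python3 -m crank '[[[0,0,0.12,-0.12,0],[0,0,0.25,-0.25,0],[0,0,0.38,-0.38,0],[0,0,0.5,-0.5,0],[0,0,0.6,-0.62,0],[0,0,0.65,-0.75,0],[0,0,0.65,-0.88,0],[0,0,0.65,-1,0]]]'
python3 -m crank '[[[0,0,0.05,-0.12,0.03],[0,0,0.1,-0.25,0.06],[0,0,0.15,-0.38,0.09],[0,0,0.2,-0.5,0.12],[0,0,0.25,-0.62,0.15],[0,0,0.3,-0.75,0.18],[0,0,0.4,-0.88,0.21],[0,0,0.4,-1,0.21]]]'
python3 - <<'E'
from h import *
p,d,m=grab("wrist","w1");P,R,o=tool();print(P,R.round(3).tolist(),o["time"],o["joint_pos"])
E
```

```text
time: 3.15
eef_pos: [401.9, -262.6, 231.3]
tool_rot: [0.415, 0.572, -0.415, 0.572]
contact_force: [-0.3, 0.1, -0.4]
opening: -0.4
time: 4.15
eef_pos: [431.6, -147.8, 231.3]
tool_rot: [0.415, 0.572, -0.416, 0.572]
contact_force: [0.1, -0.1, -0.5]
opening: -0.1
time: 5.15
eef_pos: [439.1, -40.3, 231.4]
tool_rot: [0.578, 0.407, -0.578, 0.407]
contact_force: [0.4, 0.4, -1.0]
opening: 0.0
[438.26302265 -38.79271561 231.29750111] [[-0.001, 0.942, -0.335], [0.001, -0.335, -0.942], [-1.0, -0.001, -0.0]] 5.2 [ 0.37391583  0.10603737 -0.40713104  2.04121657  0.04907088  1.00414563
 -1.96946544]
```

View pics/w1.png

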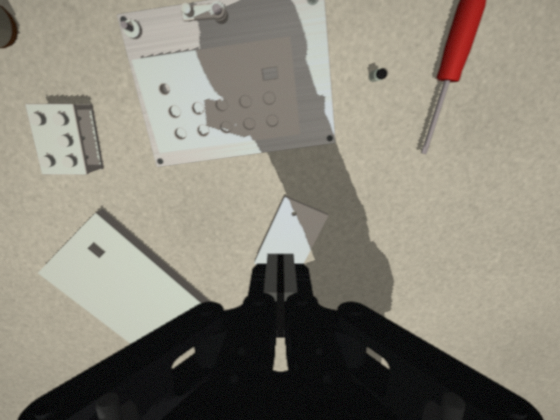

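The wrist image shows the stage at the top (corners about (122,15), (325,0), (335,143), (155,167)), and the tray at about (150-300, 40-160). The stage is turned about 8° from the tool, so I'll straighten up, move on a bit and measure.

```bash
python3 -m crank '[[[0,0,0.1,-0.05,-0.01],[0,0,0.2,-0.1,-0.02],[0,0,0.3,-0.15,-0.03],[0,0,0.4,-0.18,-0.04],[0,0,0.5,-0.2,-0.04],[0,0,0.55,-0.2,-0.04],[0,0,0.55,-0.2,-0.04],[0,0,0.55,-0.2,-0.04]]]'
python3 - <<'E'
from h import *
p,d,m=grab("wrist","w2");P,R,o=tool();print(P,R.round(3).tolist(),o["time"])
cv2.imwrite("pics/w2c.png",cv2.resize(p[:300,80:420],None,fx=2.3,fy=2,interpolation=cv2.INTER_CUBIC)[:600,:800])
E
```

```text
time: 6.2
eef_pos: [497.5, -40.7, 231.3]
tool_rot: [-0.552, -0.442, 0.552, -0.442]
contact_force: [-0.5, -0.2, 0.1]
opening: -0.3
[497.50901229 -40.7565751  231.33365007] [[-0.0, 0.976, -0.217], [-0.0, -0.217, -0.976], [-1.0, -0.0, 0.0]] 6.25
```

View pics/w2c.png

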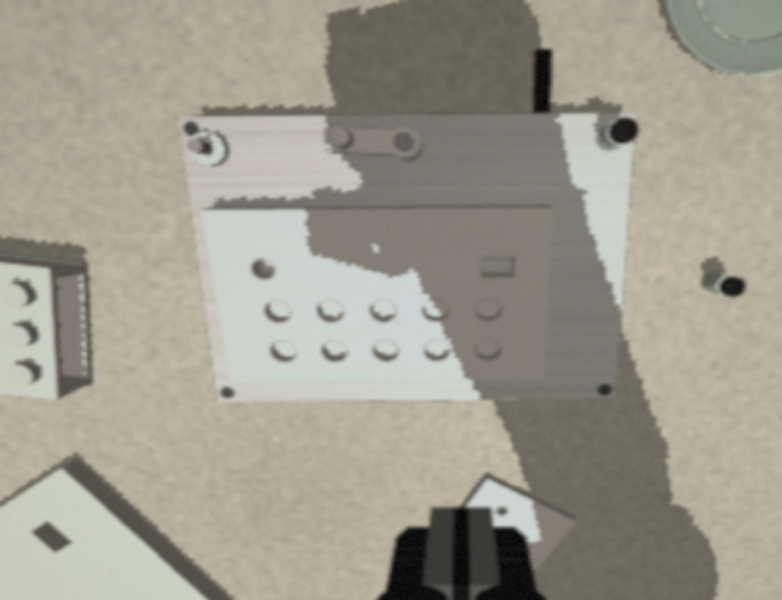

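Run:
```python
from h import *
p,d,m=load("w2")
def c(x0,x1,y0,y1): 
    return cv2.resize(p[y0:y1,x0:x1],(390,290),interpolation=cv2.INTER_CUBIC)
q=[c(150,202,170,209),c(300,352,170,209),c(150,202,40,79),c(310,362,40,79)]
cv2.imwrite("pics/w2z.png",np.vstack([np.hstack(q[:2]),np.hstack(q[2:])]))
q=[c(155,207,85,124),c(280,332,85,124),c(170,222,110,149),c(215,267,40,79)]
cv2.imwrite("pics/w2y.png",np.vstack([np.hstack(q[:2]),np.hstack(q[2:])]))
```

```text
(no output)
```

View pics/w2z.png

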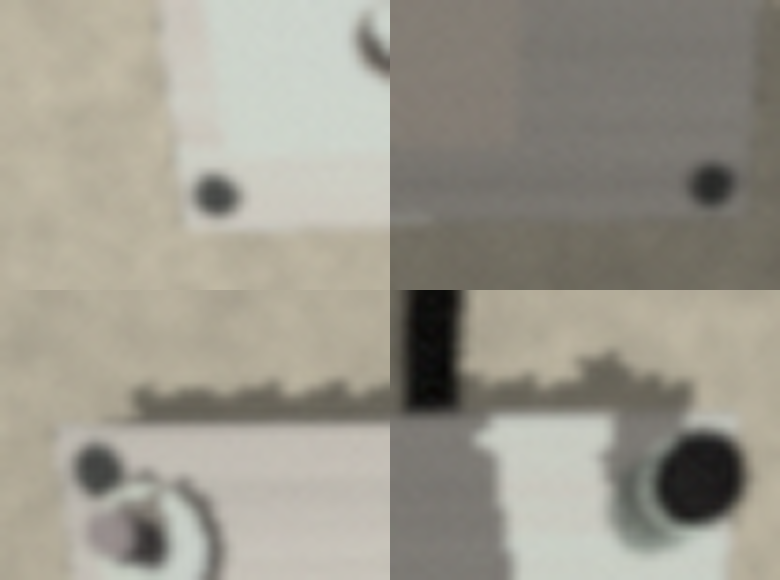

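View pics/w2y.png

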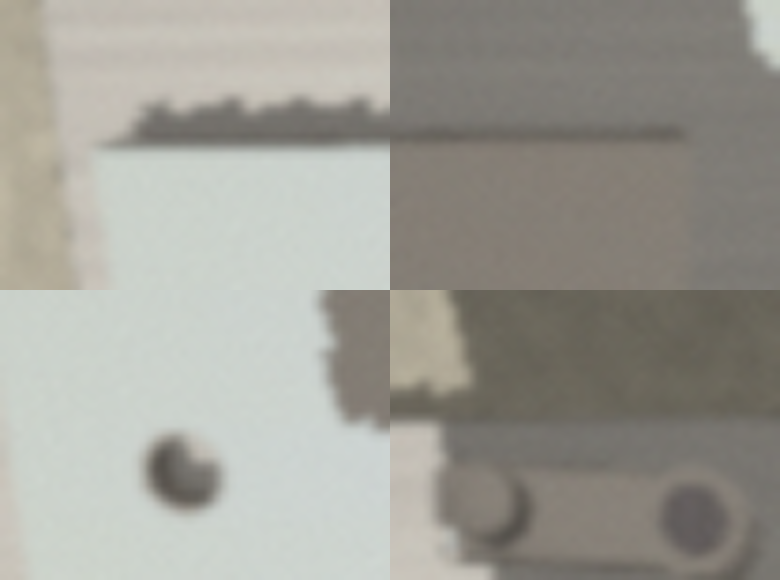

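Run:
```python
from h import *
p,d,m=load("w2")
pts={"sFL":(178.8,196.2,34),"sFR":(342.8,194.7,34),"sfL":(162.9,63.8,34),"cFL":(175.1,201.2,34),"cFR":(346.9,198.9,34),"cfL":(158,57.9,34),
"tFL":(179.6,190.2,46),"tFR":(317,189.9,46),"tfL":(168.1,104.5,55.4),"tfR":(319.1,104,55.4),"hole":(194.4,134.2,52.4),"slot":(296,133,52.4),"clipax":(255.4,70.7,55),"peg":(227,68.5,67)}
W={k:ray(m,*v) for k,v in pts.items()}
for k in W:
    u,v,_=pts[k];dd=d[int(v),int(u)];print(k,W[k].round(1),"depthpt",w(m,u,v,dd).round(1))
C=(W["cFL"]+W["cFR"])/2; y=W["cFL"]-W["cFR"];print(np.linalg.norm(y[:2]));y/=np.linalg.norm(y);x=np.array([y[1],-y[0],0]);
print("yaw",np.degrees(np.arctan2(x[1],x[0])), np.linalg.norm(W["cFL"]-W["cfL"]))
O=C+75*x; print("O",O)
Os=(W["sFR"]+W["sfL"])/2;print("O by screws",Os)
y2=W["sFL"]-W["sFR"];print("yaw screws",np.degrees(np.arctan2(-y2[0],y2[1])))
for k in W: print(k,"stage",((W[k]-O)@x).round(1),((W[k]-O)@y).round(1))
```

```text
sFL [504.9  76.7  34. ] depthpt [505.3  76.   35.9]
sFR [ 465.7 -107.8   34. ] depthpt [ 466.2 -107.5   35.4]
sfL [640.9  48.1  34. ] depthpt [640.6  47.6  35.6]
cFL [500.1  82.8  34. ] depthpt [492.7  96.5   1.1]
cFR [ 459.7 -111.6   34. ] depthpt [ 460.1 -111.4   35.1]
cfL [647.1  51.1  34. ] depthpt [653.6  61.3   2.4]
tFL [513.8  68.9  46. ] depthpt [511.9  72.9  35.7]
tFR [481.3 -79.1  46. ] depthpt [478.6 -79.7  36.9]
tfL [601.2  48.6  55.4] depthpt [602.7  55.4  35.4]
tfR [569.4 -96.2  55.4] depthpt [569.4 -96.2  56.1]
hole [568.2  32.9  52.4] depthpt [567.8  37.6  35.8]
slot [546.9 -68.6  52.4] depthpt [545.2 -69.2  34.6]
clipax [612.2 -42.4  55. ] depthpt [611.8 -42.6  58.2]
peg [618.3 -18.1  67. ] depthpt [618.3 -18.2  67.2]
198.57884722901127
yaw -11.74117297926782 150.40741793977003
O [553.33516243 -29.64518861  34.        ]
O by screws [553.32907406 -29.81307076  34.        ]
yaw screws -11.99761432396464
sFL stage -69.0 94.3
sFR stage -69.9 -94.3
sfL stage 69.9 94.0
cFL stage -75.0 99.3
cFR stage -75.0 -99.3
cfL stage 75.4 98.2
tFL stage -58.7 88.5
tFR stage -60.5 -63.1
tfL stage 30.9 86.4
tfR stage 29.3 -61.9
hole stage 1.8 64.3
slot stage 1.6 -39.5
clipax stage 60.2 -0.5
peg stage 61.3 24.5
```

Everything measured agrees with the given sizes: stage 198.6 by 150.4 mm, hole to slot 103.8 mm, clip axis at (60, −0.5), and clip angle about 0. In stage axes the tray sits about 12.4 mm too far left and about 13.4 mm short, with almost no yaw error. Next I'll check clearance on the left and work out the move.

```bash
cat >> h.py <<'E'
O=np.array([553.3,-29.7,34.]);YAW=np.radians(-11.9)
SX=np.array([np.cos(YAW),np.sin(YAW),0]);SY=np.array([-np.sin(YAW),np.cos(YAW),0])
def st(X): X=np.asarray(X);return np.array([(X-O)@SX,(X-O)@SY,X[2]])
def fs(a,b,z): return O*[1,1,0]+a*SX+b*SY+[0,0,z]
def shift(a,b,z):
    P,R,o=tool();print("now",st(P).round(1),"shift xyz /100:",(R.T@(fs(a,b,z)-P)/100).round(3))
E
python3 - <<'E'
from h import *
shift(-13,114,100)
p,d,m=load("w2")
# tall things left of the stage
ys,xs=np.mgrid[0:300:2,0:200:2]
a=np.array([np.r_[st(w(m,x,y,d[y,x]))] for x,y in zip(xs.ravel(),ys.ravel()) if d[y,x]>0])
k=(a[:,1]>103)&(a[:,2]>15)&(a[:,0]>-90)
b=a[k];print(len(b),b.min(0),b.max(0)); print("nearest",b[b[:,1].argsort()[:5]].round())
m=cams.camera_model("scene");d=np.load("pics/scene0.npy")
for u,v in[(370,205),(368,215)]: print(st(w(m,u,v,d[v,u])))
E
```

```text
now [-52.3 -22.3 231.3] shift xyz /100: [ 1.313  0.378 -1.368]
1369 [-70.99483868 167.35630094  15.08830078] [113.5936566  247.95711627  63.22830938]
nearest [[  1. 167.  25.]
 [ -2. 167.  22.]
 [ -2. 167.  17.]
 [ -3. 168.  34.]
 [  0. 168.  20.]]
[ 94.03880388 239.5180034   82.64620023]
[102.82602052 233.11829279  59.4884279 ]
```

```bash
python3 -m crank '[[[0,0.1,0.05,-0.12,0],[0,0.2,0.1,-0.25,0],[0,0.3,0.15,-0.38,0],[0,0.4,0.2,-0.5,0],[0,0.5,0.25,-0.62,-0.003],[0,0.6,0.3,-0.75,-0.003],[0,0.7,0.35,-0.88,-0.003],[0,0.7,0.38,-1,-0.003]]]'
python3 - <<'E'
from h import *
shift(-13,112,40)
E
```

```text
time: 7.25
eef_pos: [556.7, 49.3, 160.3]
tool_rot: [-0.549, -0.445, 0.55, -0.445]
contact_force: [0.6, -0.4, -0.3]
opening: -0.2
now [-13.   78.  160.3] shift xyz /100: [ 1.203e+00  1.000e-03 -3.410e-01]
```

```bash
python3 -m crank '[[[0,0,0,-0.17,0],[0,0.05,0,-0.34,0],[0,0.2,0,-0.34,0],[0,0.4,0,-0.34,0],[0,0.6,0,-0.34,0],[0,0.8,0,-0.34,0],[0,0.95,0,-0.34,0],[0,1,0,-0.34,0]]]'
python3 - <<'E'
from h import *
shift(-13,112,40)
p,d,m=grab("wrist","w3")
cv2.imwrite("pics/w3.png",p)
E
```

```text
time: 8.25
eef_pos: [563.0, 81.3, 60.0]
tool_rot: [-0.549, -0.445, 0.55, -0.445]
contact_force: [0.3, -0.1, -0.3]
opening: 0.1
now [-13.4 110.6  60. ] shift xyz /100: [ 0.2    0.005 -0.014]
```

View pics/w3.png

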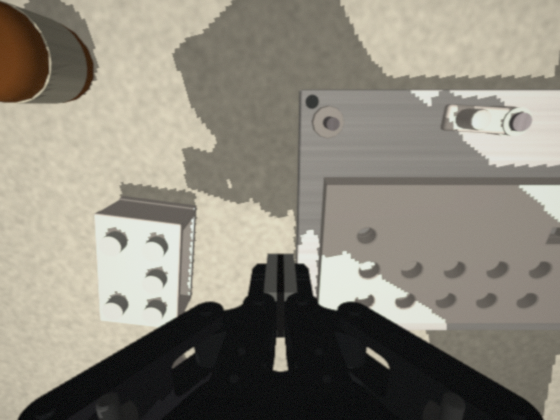

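Fingertips at (280,258) have dropped clear, left of the tray edge (about x=320). The rack is well away. I'll go down the last 20 mm and begin the sideways push.

```bash
python3 -m crank '[[[0,0.1,0,0,0],[0,0.2,0,0,0],[0,0.2,0,0.03,0],[0,0.2,0,0.06,0],[0,0.2,0,0.08,0],[0,0.2,0,0.1,0],[0,0.2,0,0.12,0],[0,0.2,0,0.12,0]]]'
python3 - <<'E'
from h import *
P,R,o=tool();print(st(P))
p,d,m=grab("wrist","w4")
q=cv2.resize(p[140:340,220:560],None,fx=2.3,fy=2.3,interpolation=cv2.INTER_CUBIC);cv2.imwrite("pics/w4c.png",q)
E
```

```text
time: 9.3
eef_pos: [561.5, 70.2, 41.5]
tool_rot: [0.55, 0.445, -0.549, 0.445]
contact_force: [1.1, -0.0, 0.5]
opening: -0.2
[-12.62058468  99.4129433   41.47658845]
```

View pics/w4c.png

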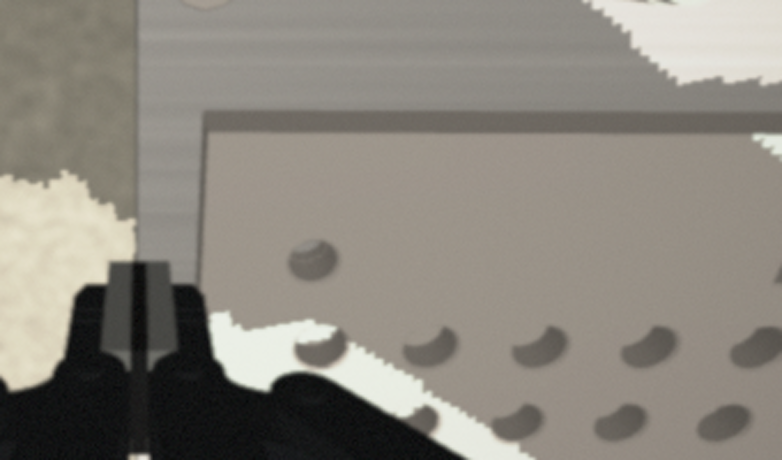

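Run:
```python
from h import *
p,d,m=load("w4")
f=lambda u,v:(220+u/2.3,140+v/2.3)
for n,u,v,z in[("farL top",205,132,55.4),("far L bottom",204,112,43.6),("edge near finger",200,285,50.5),("hole",314,260,52.4),("finger R edge at 285..",205,290,70),("stage edge",138,250,34)]:
    U,V=f(u,v);print(n,st(ray(m,U,V,z)).round(1),st(w(m,U,V,d[int(V),int(U)])).round(1))
```

```text
farL top [30.3 86.4 55.4] [28.8 85.9 50.4]
far L bottom [31.1 85.6 43.6] [28.5 84.7 33.8]
edge near finger [-5.1 86.  50.5] [-7.9 85.6 45.4]
hole [ 1.7 62.8 52.4] [-2.  60.7 45. ]
finger R edge at 285.. [ 4.5 87.  70. ] [-4.8 85.2 53.3]
stage edge [-4.9 99.3 34. ] [-4.6 99.3 34.6]
```

```bash
python3 -m crank '[[[0,0,0,0.01,0],[0,0,0,0.025,0],[0,0,0,0.04,0],[0,0,0,0.055,0],[0,0,0,0.07,0],[0,0,0,0.08,0],[0,0,0,0.09,0],[0,0,0,0.09,0]]]'
python3 - <<'E'
from h import *
P,R,o=tool();print(st(P))
p,d,m=grab("wrist","w5")
q=cv2.resize(p[140:340,220:560],None,fx=2.3,fy=2.3,interpolation=cv2.INTER_CUBIC);cv2.imwrite("pics/w5c.png",q)
E
```

```text
time: 10.35
eef_pos: [559.4, 61.1, 41.3]
tool_rot: [-0.55, -0.445, 0.55, -0.445]
contact_force: [0.1, 0.6, 1.6]
opening: -0.1
[-12.76555146  90.08414837  41.30497341]
```

View pics/w5c.png

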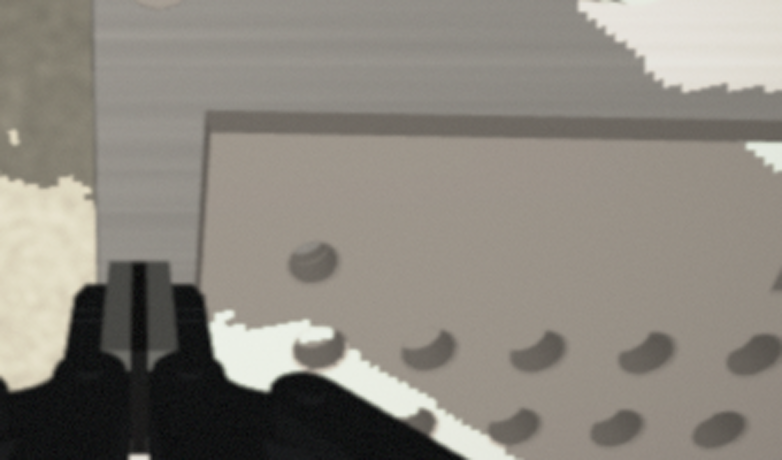

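The tray followed the finger exactly (hole at crop (314,262), now y≈53.5), turning about 1° with its right end nearer me. I'll give it 1.5 mm more, back off left and lift.

```bash
python3 -m crank '[[[0,0,0,0.01,0],[0,0,0,0.015,0],[0,0,0,0.015,0],[0,0,0,-0.05,0],[0,-0.05,0,-0.1,0],[0,-0.3,0,-0.1,0],[0,-0.6,-0.2,-0.08,0],[0,-0.6,-0.5,-0.05,0]]]'
python3 - <<'E'
from h import *
shift(-88,-2,100)
E
```

```text
time: 11.4
eef_pos: [513.3, 77.4, 103.7]
tool_rot: [0.551, 0.444, -0.548, 0.446]
contact_force: [-0.6, 0.3, -0.1]
opening: -0.3
now [-61.2  96.5 103.7] shift xyz /100: [ 0.034 -0.266  0.986]
```

```bash
python3 -m crank '[[[0,0,-0.1,0.15,0],[0,0,-0.2,0.3,0],[0,0,-0.27,0.45,0],[0,0,-0.27,0.6,0],[0,0,-0.27,0.75,0],[0,0,-0.27,0.9,0],[0,0,-0.27,1,0],[0,0,-0.27,1,0]]]'
python3 - <<'E'
from h import *
P,R,o=tool();print(st(P))
p,d,m=grab("wrist","w6")
q=cv2.resize(p[30:260,120:460],None,fx=2.3,fy=2.3,interpolation=cv2.INTER_CUBIC);cv2.imwrite("pics/w6c.png",q)
E
```

```text
time: 12.4
eef_pos: [464.3, -16.5, 101.3]
tool_rot: [-0.55, -0.444, 0.55, -0.444]
contact_force: [-0.2, -0.3, -0.3]
opening: -0.1
[-89.84601048  -5.4109981  101.27450623]
```

View pics/w6c.png

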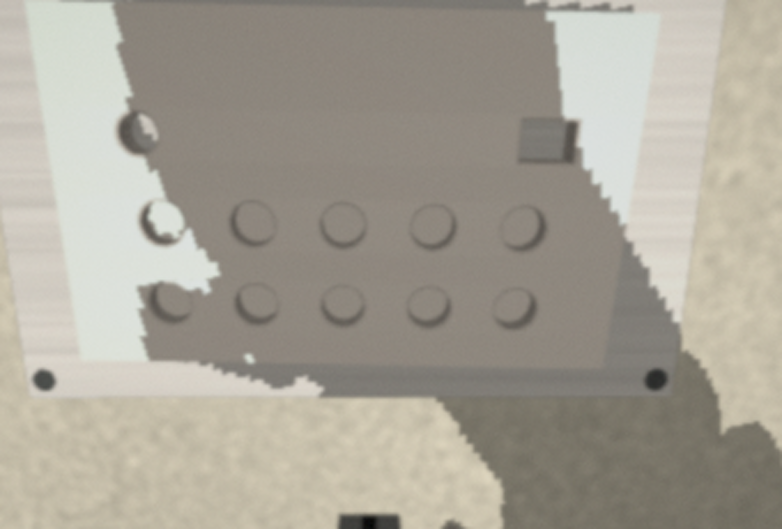

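Run:
```python
from h import *
p,d,m=load("w6")
f=lambda u,v:(120+u/2.3,30+v/2.3)
for n,u,v,z in[("screwL",44,380,34),("screwR",656,379,34),("fL",27,0,55.4),("fR",659,13,55.4),("FL",80,358,46),("FR",604,367,46),("hole",138,132,52.4),("slot",548,140,52.4)]:
    U,V=f(u,v);print(n,st(ray(m,U,V,z)).round(1))
shift(-82,-2,37)
```

```text
screwL [-69.1  94.6  34. ]
screwR [-69.4 -94.6  34. ]
fL [30.4 74.6 55.4]
fR [ 27.2 -75.   55.4]
FL [-59.   77.5  46. ]
FR [-62.2 -74.   46. ]
hole [ 1.4 52.4 52.4]
slot [ -0.8 -51.6  52.4]
now [-89.8  -4.7 101.3] shift xyz /100: [ 0.643  0.078 -0.027]
```

Holes are aligned in y (hole 52.4, slot −51.6). The tray is 14.5 mm short, with its right end lagging 2 mm. I'll descend in front, slightly right of middle, and push away.

```bash
python3 -m crank '[[[0,0.15,0,0.01,0],[0,0.3,0,0.01,0],[0,0.45,0,0.01,0],[0,0.58,0,0.01,0],[0,0.64,0,0.01,0],[0,0.64,0.05,0.01,0],[0,0.64,0.1,0.01,0],[0,0.64,0.12,0.01,0]]]'
python3 -m crank '[[[0,0,0.02,0,0],[0,0,0.04,0,0],[0,0,0.06,0,0],[0,0,0.07,0,0],[0,0,0.08,0,0],[0,0,0.09,0,0],[0,0,0.1,0,0],[0,0,0.1,0,0]]]'
python3 - <<'E'
from h import *
P,R,o=tool();print(st(P),o["contact_force"])
p,d,m=grab("wrist","w7")
q=cv2.resize(p[60:340,120:460],None,fx=2.1,fy=2.1,interpolation=cv2.INTER_CUBIC);cv2.imwrite("pics/w7c.png",q)
E
```

```text
time: 13.45
eef_pos: [476.9, -19.2, 37.8]
tool_rot: [0.55, 0.444, -0.549, 0.445]
contact_force: [0.2, -0.4, -1.1]
opening: 0.2
time: 14.45
eef_pos: [485.8, -21.2, 37.3]
tool_rot: [0.55, 0.445, -0.55, 0.445]
contact_force: [-0.8, 0.4, -0.9]
opening: 0.1
[-67.76583082  -5.60702697  37.27584289] [-0.80666108  0.37567047 -0.871474  ]
```

View pics/w7c.png

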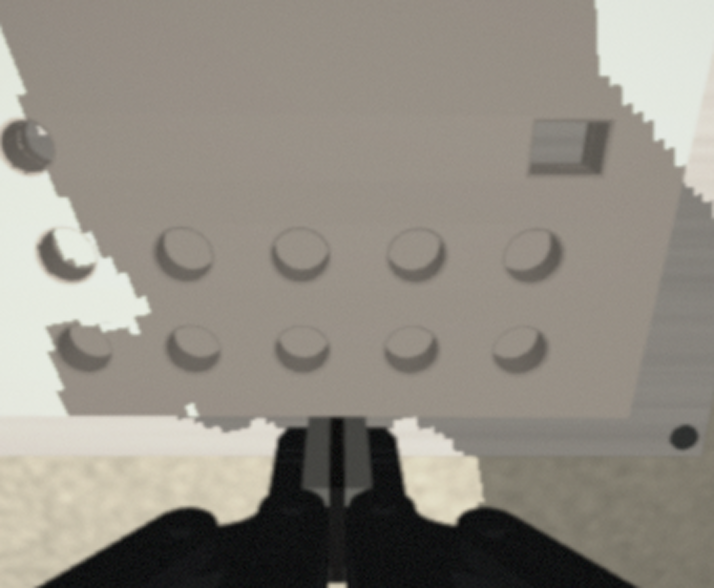

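Run:
```python
from h import *
p,d,m=load("w7")
f=lambda u,v:(120+u/2.1,60+v/2.1)
for n,u,v,z in[("screwR",684,437,34),("FL",67,415,46),("FR",630,416,46),("hole",28,146,52.4),("slot",571,147,52.4)]:
    U,V=f(u,v);print(n,st(ray(m,U,V,z)).round(1))
```

```text
screwR [-69.7 -94.7  34. ]
FL [-56.9  56.6  46. ]
FR [-57.4 -74.   46. ]
hole [ 4.2 53.5 52.4]
slot [  3.9 -51.2  52.4]
```

The tray is now square with the stage, about 1 mm left (within the pin taper's capture) and about 11 mm short. I'll keep pushing gently.

```bash
python3 -m crank '[[[0,0,0.01,0,0],[0,0,0.025,0,0],[0,0,0.04,0,0],[0,0,0.055,0,0],[0,0,0.07,0,0],[0,0,0.08,0,0],[0,0,0.09,0,0],[0,0,0.09,0,0]]]'
python3 - <<'E'
from h import *
P,R,o=tool();print(st(P),o["contact_force"])
p,d,m=grab("wrist","w8")
q=cv2.resize(p[60:340,120:460],None,fx=2.1,fy=2.1,interpolation=cv2.INTER_CUBIC);cv2.imwrite("pics/w8c.png",q)
E
```

```text
time: 15.5
eef_pos: [494.6, -23.1, 37.4]
tool_rot: [0.55, 0.445, -0.55, 0.445]
contact_force: [-1.5, 0.3, 0.0]
opening: 0.2
[-58.83501111  -5.63437342  37.36775087] [-1.52631703  0.3313936   0.0234233 ]
```

View pics/w8c.png

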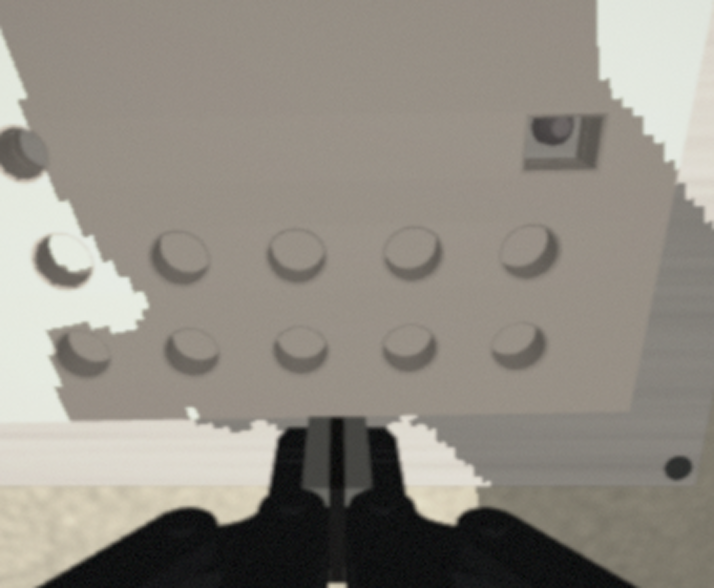

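The right pin now shows in the slot (550,128), and the left side lags a little. Measuring.

Run:
```python
from h import *
p,d,m=load("w8")
f=lambda u,v:(120+u/2.1,60+v/2.1)
for n,u,v,z in[("screwR",678,467,34),("FL",70,420,46),("FR",630,411,46),("hole",21,153,51),("slot",564,142,51),("pinR",552,128,42)]:
    U,V=f(u,v);print(n,st(ray(m,U,V,z)).round(1))
for u,v in [(300,50),(100,50),(550,60),(300,200),(300,390),(100,390),(600,390)]:
    U,V=f(u,v);print(st(w(m,U,V,np.median(d[int(V)-2:int(V)+3,int(U)-2:int(U)+3]))).round(1))
```

```text
screwR [-69.6 -94.7  34. ]
FL [-49.3  56.2  46. ]
FR [-47.2 -73.9  46. ]
hole [11.8 55.8 51. ]
slot [ 13.7 -50.3  51. ]
pinR [ 15.9 -50.6  42. ]
[30.1  0.5 56.1]
[30.2 36.3 56.3]
[ 28.4 -44.7  55.3]
[ 2.7  1.3 52.6]
[-40.7   2.3  48.1]
[-40.5  47.3  48.4]
[-40.9 -65.4  47.8]
```

Still propped. The hole needs about 2.8 mm more and the slot about 1 mm, with the tray about 1.3 mm left. I'll back off, shift the finger left of middle and push the lagging side.

```bash
python3 -m crank '[[[0,0,-0.04,0,0],[0,0,-0.06,-0.15,0],[0,0,-0.06,-0.32,0],[0,0,-0.03,-0.32,0],[0,0,-0.005,-0.32,0],[0,0,0.01,-0.32,0],[0,0,0.02,-0.32,0],[0,0,0.02,-0.32,0]]]'
python3 - <<'E'
from h import *
P,R,o=tool();print(st(P),o["contact_force"])
p,d,m=grab("wrist","w9")
q=cv2.resize(p[60:340,120:460],None,fx=2.1,fy=2.1,interpolation=cv2.INTER_CUBIC);cv2.imwrite("pics/w9c.png",q)
E
```

```text
time: 16.55
eef_pos: [503.1, 7.4, 37.3]
tool_rot: [0.55, 0.445, -0.55, 0.445]
contact_force: [-0.2, -0.0, -0.6]
opening: 0.0
[-56.74261749  25.98374528  37.30943829] [-0.21200208 -0.02216104 -0.55691457]
```

View pics/w9c.png

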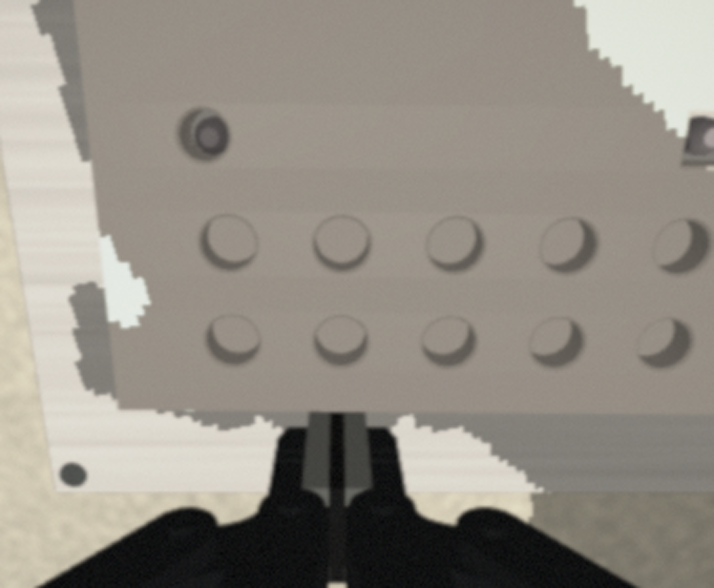

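The left pin is inside the hole at (210,135), and the right pin is in the slot at (705,138). I'll check whether it dropped flat.

```bash
cat >> h.py <<'E'
def plane(m,d,us,vs,zlo=40):
    a=np.array([st(w(m,u,v,d[v,u])) for u in us for v in vs if d[v,u]>0]);a=a[(a[:,2]>zlo)&(a[:,2]<62)&(abs(a[:,1])<72)&(a[:,0]>-40)&(a[:,0]<40)]
    A=np.c_[a[:,:2],np.ones(len(a))];k=np.ones(len(a),bool)
    for _ in range(5):
        s=np.linalg.lstsq(A[k],a[k,2],rcond=None)[0];r=a[:,2]-A@s;k=abs(r)<max(1,2*r[k].std())
    print("plane n",k.sum(),"slope deg x,y",np.degrees(np.arctan(s[:2])).round(2),"z0",s[2].round(2),"rms",r[k].std().round(2))
E
python3 - <<'E'
from h import *
p,d,m=load("w9")
plane(m,d,range(130,440,3),range(60,255,3))
f=lambda u,v:(120+u/2.1,60+v/2.1)
for n,u,v,z in[("screwL",73,474,34),("FL",118,408,46),("FR",700,414,46),("hole",204,133,46),("pinL",210,135,42),("pinR",706,138,42)]:
    U,V=f(u,v);print(n,st(ray(m,U,V,z)).round(1))
p,d,m=load("w8");plane(m,d,range(130,440,3),range(60,255,3))
E
```

```text
plane n 4385 slope deg x,y [0.02 0.04] z0 46.97 rms 0.49
screwL [-69.2  94.6  34. ]
FL [-44.   76.2  46. ]
FR [-45.9 -58.6  46. ]
hole [17.3 52.3 46. ]
pinL [16.7 51.8 42. ]
pinR [ 15.9 -51.2  42. ]
plane n 5105 slope deg x,y [6.47 0.31] z0 52.51 rms 0.49
```

Seated: the top plane slope fell from 6.5° to 0.0°, and the pins measure (16.7, 51.8) and (15.9, −51.2) against a nominal (16, ±52). Now for the clip. First I'll check for obstacles on the far side.

```bash
python3 -m crank '[[[0,0,-0.05,0,0],[0,-0.1,-0.08,0,0],[0,-0.25,-0.08,0,0],[0,-0.4,-0.08,0,0],[0,-0.55,0,0,0],[0,-0.7,0.2,0.02,0],[0,-0.75,0.4,0.04,0],[0,-0.75,0.6,0.04,0]]]'
python3 - <<'E'
from h import *
m=cams.camera_model("scene");d=np.load("pics/scene0.npy")
a=np.array([st(w(m,u,v,d[v,u])) for u in range(100,560,2) for v in range(150,420,2) if d[v,u]>0])
k=(a[:,0]>80)&(a[:,0]<300)&(abs(a[:,1])<200)&(a[:,2]>40)
b=a[k]
for x0 in range(80,300,20):
    c=b[(b[:,0]>=x0)&(b[:,0]<x0+20)]
    if len(c):
        print(x0,"y",c[:,1].min().round(),c[:,1].max().round(),"zmax",c[:,2].max().round(), "zmax |y-22|<70",c[abs(c[:,1]-22)<70,2].max().round() if (abs(c[:,1]-22)<70).any() else None)
p,d,m=grab("wrist","w10")
q=cv2.resize(p[60:340,120:460],None,fx=2.1,fy=2.1,interpolation=cv2.INTER_CUBIC);cv2.imwrite("pics/w10c.png",q)
shift(86,22,61)
E
```

```text
time: 17.6
eef_pos: [562.3, -9.0, 114.3]
tool_rot: [0.55, 0.444, -0.549, 0.445]
contact_force: [-0.3, -0.0, 0.5]
opening: -0.2
200 y 157.0 199.0 zmax 100.0 zmax |y-22|<70 None
220 y 138.0 200.0 zmax 106.0 zmax |y-22|<70 None
240 y 108.0 200.0 zmax 106.0 zmax |y-22|<70 None
260 y -36.0 200.0 zmax 106.0 zmax |y-22|<70 71.0
280 y -178.0 200.0 zmax 117.0 zmax |y-22|<70 117.0
now [  7.3  22.  114.2] shift xyz /100: [ 0.536  0.784 -0.002]
```

View pics/w10.png

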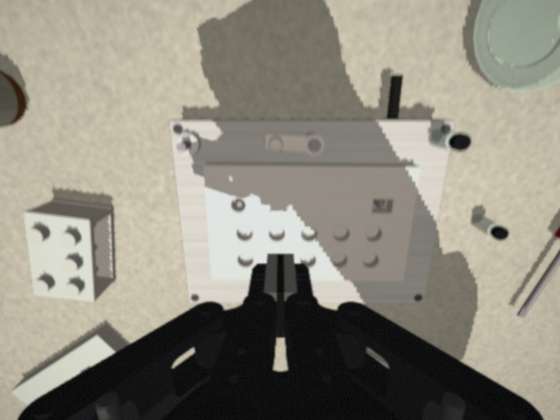

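The tray is flat with pins in both holes ((238,204), (382,205)). The clip bar still points left: peg (275,143), axis (313,145). No tall obstacle under the hand's path. I'm moving beyond the peg and going down to z≈61, which clears the post top (about 57) and overlaps the peg (53 to 67).

```bash
python3 -m crank '[[[0,0,0.15,0,0],[0,0,0.35,0,0],[0,0,0.55,0,0],[0,0,0.75,0,0],[0,0.1,0.79,0,0],[0,0.3,0.79,0,0],[0,0.5,0.79,0,0],[0,0.53,0.79,0,0]]]'
python3 - <<'E'
from h import *
P,R,o=tool();print(st(P),o["contact_force"])
p,d,m=load("w10")
print(st(ray(m,275,143,67)),st(ray(m,314,145,57)))
p,d,m=grab("side","sd1"); cv2.imwrite("pics/sd1c.png",cv2.resize(p[150:350,200:420],None,fx=3,fy=3,interpolation=cv2.INTER_CUBIC))
E
```

```text
time: 18.65
eef_pos: [635.8, -24.9, 56.6]
tool_rot: [-0.548, -0.446, 0.551, -0.444]
contact_force: [-0.9, 0.7, 0.9]
opening: 0.1
[79.72282133 21.68922469 56.57609509] [-0.91305597  0.65120715  0.90763439]
[64.01039812 24.9154135  67.        ] [ 6.15622930e+01 -7.37915347e-03  5.70000000e+01]
```

View pics/sd1c.png

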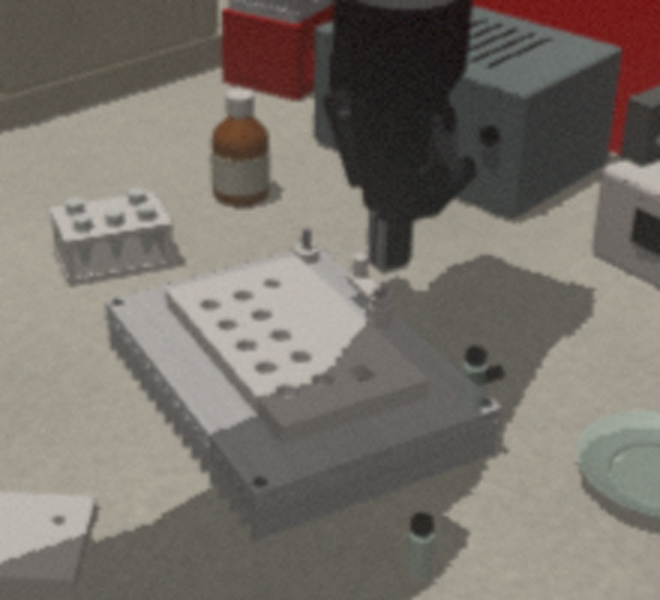

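Run:
```python
from h import *
P,R,o=tool();print(st(P),o["contact_force"],R.round(3).tolist(),np.round(o["joint_velocities"],3),o["time"])
shift(58,22,60)
```

```text
[80.49885652 21.93018298 57.38057573] [-0.09393082  0.17017067  0.10459972] [[-0.003, 0.978, -0.208], [0.0, -0.208, -0.978], [-1.0, -0.003, 0.001]] [ 0.003 -0.022 -0.008 -0.024 -0.004  0.011  0.004] 18.7
now [80.5 21.9 57.4] shift xyz /100: [-0.025 -0.225 -0.   ]
```

```bash
python3 -m crank '[[[0,0,0,0,0],[0,0,0,0,0],[0,0,-0.04,0,0],[0,0,-0.08,0,0],[0,0,-0.11,0,0],[0,0,-0.14,0,0],[0,0,-0.17,0,0],[0,0,-0.17,0,0]]]'
python3 - <<'E'
from h import *
P,R,o=tool();print(st(P),o["contact_force"])
p,d,m=grab("side","sd2"); cv2.imwrite("pics/sd2c.png",cv2.resize(p[190:290,260:360],None,fx=6,fy=6,interpolation=cv2.INTER_CUBIC))
E
```

```text
time: 19.7
eef_pos: [621.1, -21.7, 59.3]
tool_rot: [-0.549, -0.445, 0.55, -0.445]
contact_force: [1.1, 0.1, -0.0]
opening: -0.1
[64.74283111 21.78161319 59.30694755] [ 1.12062184  0.12478635 -0.00493756]
```

View pics/sd2c.png

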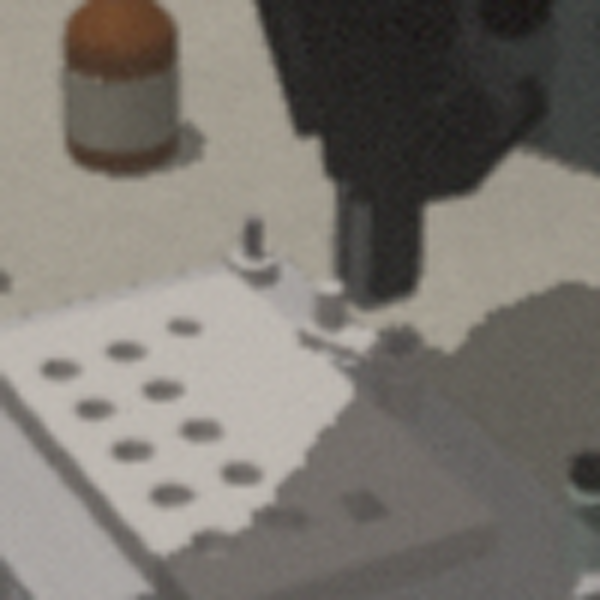

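The finger is behind the peg and the clip is turning. I'll push a little further, then come round to the peg's left side.

```bash
python3 -m crank '[[[0,0,-0.03,0,0],[0,0,-0.06,0,0],[0,0,-0.08,0,0],[0,0,-0.08,0,0],[0,0,-0.03,0,0],[0,0,-0.03,-0.12,0],[0,0,-0.03,-0.24,0],[0,0,-0.03,-0.24,0]]]'
python3 - <<'E'
from h import *
P,R,o=tool();print(st(P),o["contact_force"])
p,d,m=grab("side","sd3"); cv2.imwrite("pics/sd3c.png",cv2.resize(p[190:290,260:360],None,fx=6,fy=6,interpolation=cv2.INTER_CUBIC))
shift(38,45,60)
E
```

```text
time: 20.75
eef_pos: [623.5, 5.6, 59.3]
tool_rot: [0.549, 0.446, -0.549, 0.445]
contact_force: [0.0, 0.2, -0.7]
opening: -0.1
[61.37428591 49.01056786 59.27644637] [ 0.03468749  0.17078174 -0.66644689]
now [61.6 47.6 59.2] shift xyz /100: [-0.007 -0.236  0.026]
```

View pics/sd3c.png

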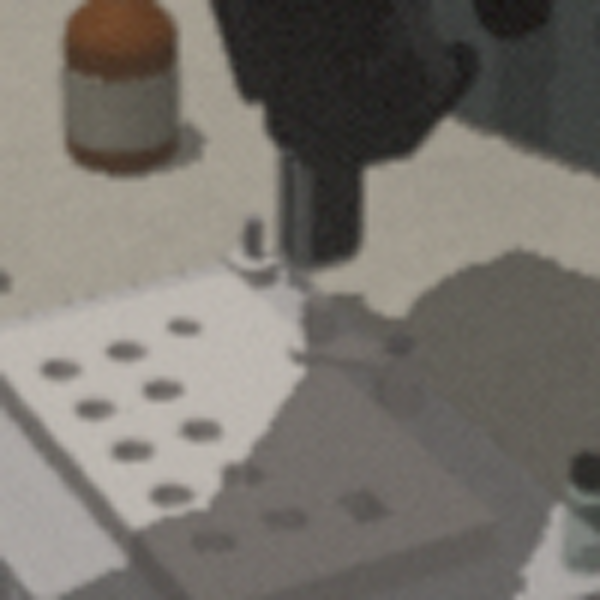

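```bash
python3 -m crank '[[[0,0,-0.12,0,0],[0,0,-0.24,0,0],[0,0,-0.24,0,0],[0,0,-0.24,0.06,0],[0,0,-0.24,0.12,0],[0,0,-0.25,0.17,0],[0,0,-0.26,0.22,0],[0,0,-0.26,0.22,0]]]'
python3 - <<'E'
from h import *
P,R,o=tool();print(st(P),o["contact_force"])
p,d,m=grab("wrist","w11"); cv2.imwrite("pics/w11c.png",cv2.resize(p[140:340,220:460],None,fx=3,fy=3,interpolation=cv2.INTER_CUBIC))
E
```

```text
time: 21.8
eef_pos: [593.2, -13.2, 59.3]
tool_rot: [-0.55, -0.445, 0.55, -0.445]
contact_force: [-1.0, 1.6, 0.4]
opening: -0.3
[35.62480583 24.34528926 59.26539624] [-1.01246605  1.59759056  0.39738678]
```

View pics/w11c.png

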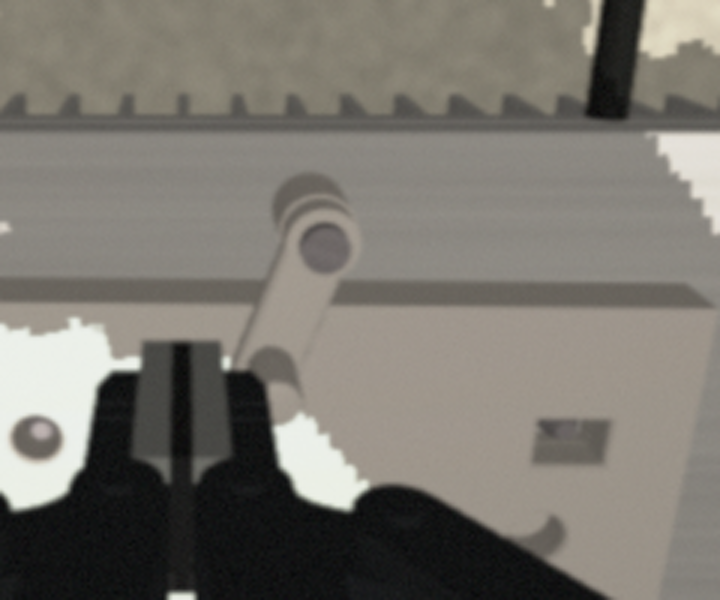

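The clip is across the tray edge, pushed to about 70–78°: axis crop (325,247), peg around (270,370). I'll push it gently to the stop.

```bash
python3 -m crank '[[[0,0,0,0.015,0],[0,0,0,0.03,0],[0,0,0,0.04,0],[0,0,0,0.05,0],[0,0,0,0.055,0],[0,0,0,0.06,0],[0,0,0,0.06,0],[0,0,0,0.06,0]]]'
python3 - <<'E'
from h import *
P,R,o=tool();print(st(P),o["contact_force"])
p,d,m=grab("wrist","w12"); cv2.imwrite("pics/w12c.png",cv2.resize(p[140:340,220:460],None,fx=3,fy=3,interpolation=cv2.INTER_CUBIC))
E
```

```text
time: 22.85
eef_pos: [592.4, -19.5, 59.3]
tool_rot: [0.55, 0.445, -0.55, 0.445]
contact_force: [-0.0, 1.7, 0.4]
opening: 0.2
[36.14099422 18.08231824 59.2988217 ] [-0.03014384  1.69857568  0.44479922]
```

View pics/w12c.png

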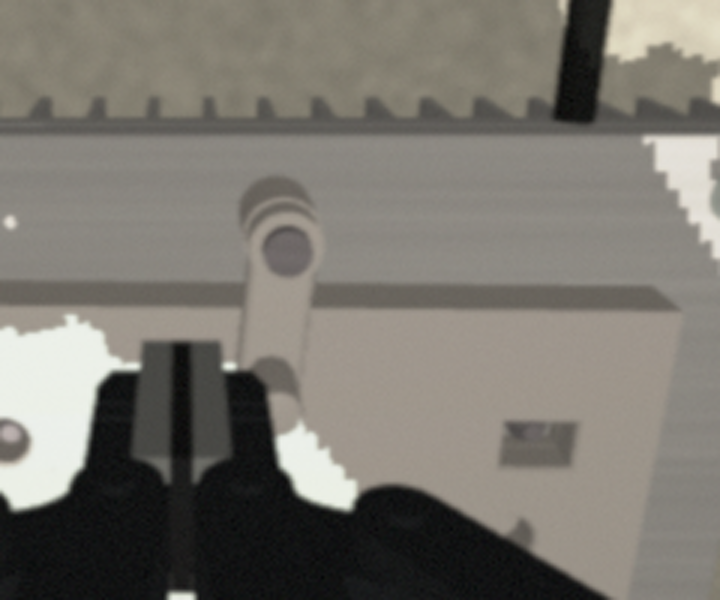

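```bash
python3 -m crank '[[[0,0,0,0.01,0],[0,0,0,0.015,0],[0,0,0,0.02,0],[0,0,0,0.025,0],[0,0,0,0.03,0],[0,0,0,0.03,0],[0,0,0,0.03,0],[0,0,0,0.03,0]]]'
python3 - <<'E'
from h import *
P,R,o=tool();print(st(P),o["contact_force"])
E
```

```text
time: 23.9
eef_pos: [591.8, -21.9, 59.4]
tool_rot: [0.55, 0.445, -0.549, 0.445]
contact_force: [-0.4, 4.4, -0.0]
opening: -0.2
[36.02090111 15.59227959 59.37227667] [-0.38060677  4.37040324 -0.03064539]
```

The force has risen to 4.4 N, against 1.2 N for free turning. I'll press 2 mm more to confirm the stop, then back off and lift.

```bash
python3 -m crank '[[[0,0,0,0.01,0],[0,0,0,0.02,0],[0,0,0,0.02,0],[0,0,0,0.02,0],[0,0,0,0.02,0],[0,0,0,0.02,0],[0,0,0,0.02,0],[0,0,0,0.02,0]]]'
python3 -m crank '[[[0,0,0,-0.03,0],[0,0,0,-0.08,0],[0,-0.05,0,-0.12,0],[0,-0.2,0,-0.12,0],[0,-0.4,0,-0.12,0],[0,-0.6,-0.1,-0.12,0],[0,-0.7,-0.3,-0.12,0],[0,-0.7,-0.5,-0.1,0]]]'
python3 - <<'E'
from h import *
P,R,o=tool();print(st(P),o["contact_force"])
p,d,m=grab("wrist","w13");cv2.imwrite("pics/w13c.png",cv2.resize(p[60:260,180:440],None,fx=3,fy=3,interpolation=cv2.INTER_CUBIC))
plane(m,d,range(130,440,3),range(60,255,3))
E
```

```text
time: 24.9
eef_pos: [591.8, -25.3, 60.3]
tool_rot: [-0.55, -0.444, 0.55, -0.445]
contact_force: [-2.7, 2.0, 6.4]
opening: -0.2
time: 25.9
eef_pos: [544.8, -4.2, 131.1]
tool_rot: [0.55, 0.444, -0.549, 0.446]
contact_force: [-0.6, 0.0, 0.3]
opening: 0.0
[-13.59227251  23.19435574 131.10847681] [-0.57818142  0.03591906  0.32726962]
plane n 1635 slope deg x,y [ 0.11 -0.  ] z0 46.99 rms 0.51
```

View pics/w13c.png

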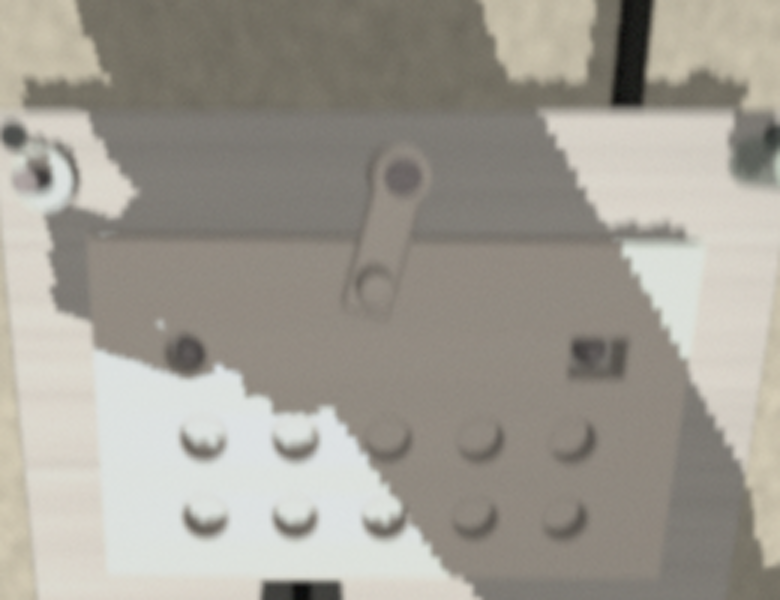

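Run:
```python
from h import *
p,d,m=load("w13")
f=lambda u,v:(180+u/3,60+v/3)
pg=st(ray(m,*f(377,288),67));ax=st(ray(m,*f(403,176),57));print(pg,ax,np.degrees(np.arctan2(-(pg-ax)[0],(pg-ax)[1])))
for a,b in [((392,190),(360,305)),((372,185),(343,305)),((418,215),(392,315))]:
    A=st(ray(m,*f(*a),53));B=st(ray(m,*f(*b),53));print(A,B,np.degrees(np.arctan2(-(B-A)[0],(B-A)[1])))
print(st(ray(m,*f(186,352),42)),st(ray(m,*f(592,354),42)))
shift(36,27,100);shift(36,27,56)
```

```text
[35.35893685  5.71277223 67.        ] [59.12238902 -0.38795497 57.        ] 75.60156141302477
[55.856514    1.63052868 53.        ] [29.12699385  8.55039885 53.        ] 75.48564300097237
[56.98193078  6.28957781 53.        ] [29.13421767 12.64302889 53.        ] 77.14795685834967
[50.20446187 -4.60845652 53.        ] [26.68885087  0.77558392 53.        ] 77.10405942331008
[15.1977313 52.2951872 42.       ] [ 14.48984891 -52.00504462  42.        ]
now [-17.   22.6 130.3] shift xyz /100: [ 0.302  0.53  -0.045]
now [-17.   22.6 130.3] shift xyz /100: [ 0.742  0.531 -0.046]
```

The clip is only at about 76°, so that last push did not end at the stop. The upward force and the 1 mm rise say the finger's shoulder rode up on the peg top, because the tip was too high. The tray is still seated. I'll go again lower, at z≈51 (5 mm over the tray), so the shoulder bears fully on the peg.

```bash
python3 -m crank '[[[0,0,0.1,-0.04,0],[0,0,0.25,-0.08,0],[0,0,0.4,-0.1,0],[0,0.1,0.51,-0.1,0],[0,0.3,0.51,-0.1,0],[0,0.5,0.51,-0.1,0],[0,0.7,0.51,-0.1,0],[0,0.74,0.51,-0.1,0]]]'
python3 - <<'E'
from h import *
P,R,o=tool();print(st(P),o["contact_force"])
p,d,m=grab("wrist","w14");cv2.imwrite("pics/w14c.png",cv2.resize(p[140:340,220:460],None,fx=3,fy=3,interpolation=cv2.INTER_CUBIC))
shift(35,24,51)
E
```

```text
time: 26.95
eef_pos: [595.1, -5.0, 53.2]
tool_rot: [-0.549, -0.446, 0.551, -0.444]
contact_force: [0.3, -0.2, 1.3]
opening: 0.2
[35.85351625 32.81544238 53.18481649] [ 0.26454274 -0.24868067  1.3346172 ]
now [36.3 33.  53.7] shift xyz /100: [ 0.027 -0.012  0.09 ]
```

View pics/w14c.png

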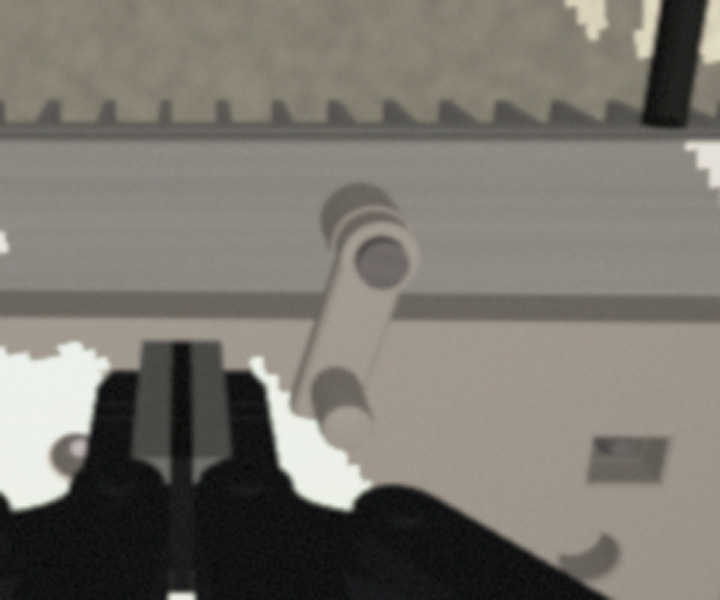

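```bash
python3 -m crank '[[[0,0.03,0,0,0],[0,0.05,0,0,0],[0,0.05,0,0.03,0],[0,0.05,0,0.06,0],[0,0.05,0,0.08,0],[0,0.05,0,0.1,0],[0,0.05,0,0.11,0],[0,0.05,0,0.11,0]]]'
python3 - <<'E'
from h import *
P,R,o=tool();print(st(P),o["contact_force"])
E
```

```text
time: 28.0
eef_pos: [594.0, -15.3, 50.3]
tool_rot: [0.55, 0.445, -0.549, 0.445]
contact_force: [-0.4, 1.2, 0.1]
opening: 0.1
[36.86698181 22.5352836  50.33112076] [-0.42330975  1.24116874  0.12306923]
```

```bash
python3 -m crank '[[[0,0,0,0.01,0],[0,0,0,0.02,0],[0,0,0,0.03,0],[0,0,0,0.035,0],[0,0,0,0.04,0],[0,0,0,0.045,0],[0,0,0,0.045,0],[0,0,0,0.045,0]]]'
python3 - <<'E'
from h import *
P,R,o=tool();print(st(P),o["contact_force"])
p,d,m=grab("wrist","w15");cv2.imwrite("pics/w15c.png",cv2.resize(p[140:340,220:460],None,fx=3,fy=3,interpolation=cv2.INTER_CUBIC))
E
```

```text
time: 29.0
eef_pos: [593.2, -19.7, 50.3]
tool_rot: [0.55, 0.445, -0.549, 0.445]
contact_force: [0.1, 2.6, -0.4]
opening: -0.0
[37.01957223 17.97240117 50.29566585] [ 0.0979816   2.57692958 -0.43087276]
```

View pics/w15c.png

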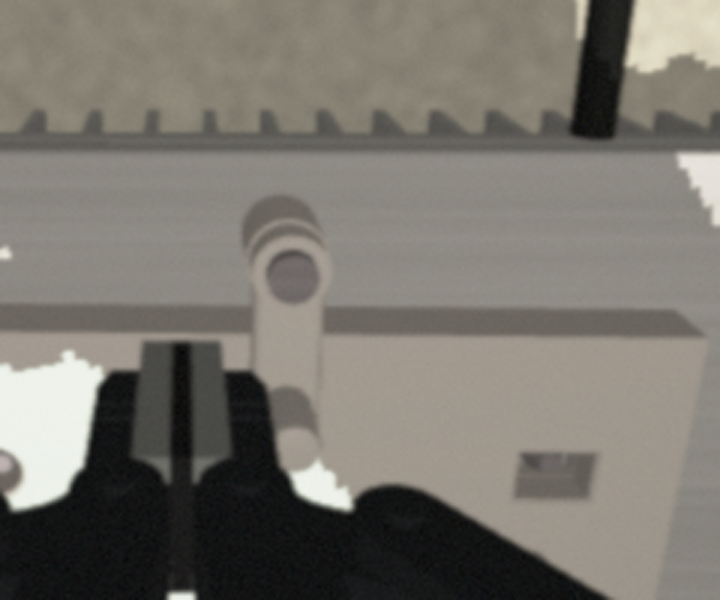

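```bash
python3 -m crank '[[[0,0,0,0.01,0],[0,0,0,0.02,0],[0,0,0,0.02,0],[0,0,0,0.02,0],[0,0,0,0.02,0],[0,0,0,0.02,0],[0,0,0,0.02,0],[0,0,0,0.02,0]]]'
python3 - <<'E'
from h import *
P,R,o=tool();print(st(P),o["contact_force"])
p,d,m=grab("wrist","w16");cv2.imwrite("pics/w16c.png",cv2.resize(p[140:340,220:460],None,fx=3,fy=3,interpolation=cv2.INTER_CUBIC))
E
```

```text
time: 30.05
eef_pos: [593.1, -20.1, 50.4]
tool_rot: [0.55, 0.446, -0.549, 0.445]
contact_force: [0.2, 6.0, -0.6]
opening: -0.2
[37.00445848 17.62256389 50.37525153] [ 0.1727606   5.98862408 -0.60886122]
```

View pics/w16c.png

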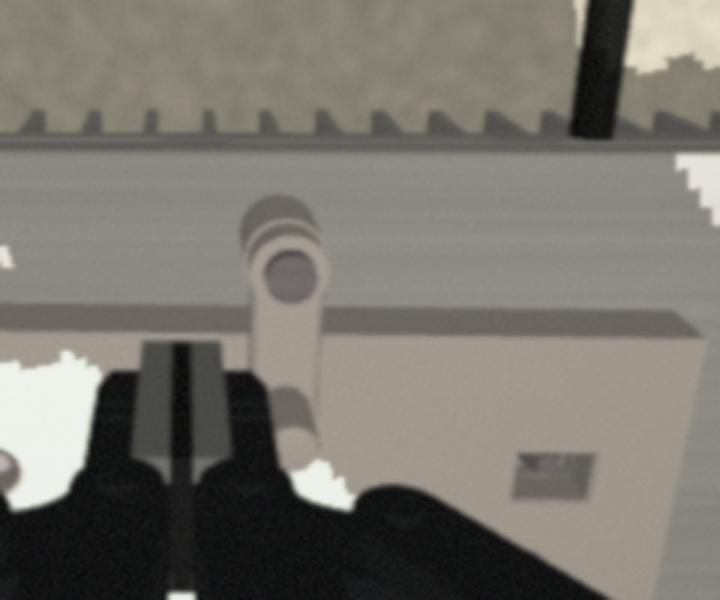

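At the stop: commanded 2 mm, moved 0.4 mm, force 6 N, and the bar looks straight. I'll back off purely left, then lift.

```bash
python3 -m crank '[[[0,0,0,-0.05,0],[0,0,0,-0.12,0],[0,0,0,-0.18,0],[0,0,0,-0.2,0],[0,-0.2,0,-0.2,0],[0,-0.4,0,-0.2,0],[0,-0.6,0,-0.2,0],[0,-0.8,0,-0.2,0]]]'
python3 -m crank '[[[0,0,-0.1,0.05,0],[0,-0.1,-0.25,0.1,0],[0,-0.2,-0.4,0.2,0],[0,-0.3,-0.5,0.2,0],[0,-0.4,-0.55,0.2,0],[0,-0.4,-0.55,0.2,0],[0,-0.4,-0.55,0.2,0],[0,-0.4,-0.55,0.2,0]]]'
python3 - <<'E'
from h import *
P,R,o=tool();print(st(P),o["contact_force"])
p,d,m=grab("wrist","w17");cv2.imwrite("pics/w17c.png",cv2.resize(p[60:260,150:430],None,fx=2.8,fy=2.8,interpolation=cv2.INTER_CUBIC))
plane(m,d,range(150,430,2),range(60,255,2))
q=[grab(n,n+"9")[0] for n in("scene","side")]
cv2.imwrite("pics/both.png",np.hstack([cv2.resize(q[0][120:320,130:390],None,fx=1.5,fy=1.5),cv2.resize(q[1][180:380,200:460],None,fx=1.5,fy=1.5)]))
E
```

```text
time: 31.1
eef_pos: [597.5, -2.8, 132.9]
tool_rot: [0.55, 0.444, -0.549, 0.445]
contact_force: [-0.3, 0.3, 0.5]
opening: -0.5
time: 32.1
eef_pos: [539.1, -10.5, 169.8]
tool_rot: [-0.549, -0.445, 0.55, -0.445]
contact_force: [-0.1, -0.6, 0.3]
opening: 0.2
[-17.89462528  15.83672981 169.83747487] [-0.08262444 -0.6226455   0.28289669]
plane n 2800 slope deg x,y [0.07 0.05] z0 46.98 rms 0.52
```

View pics/w17c.png

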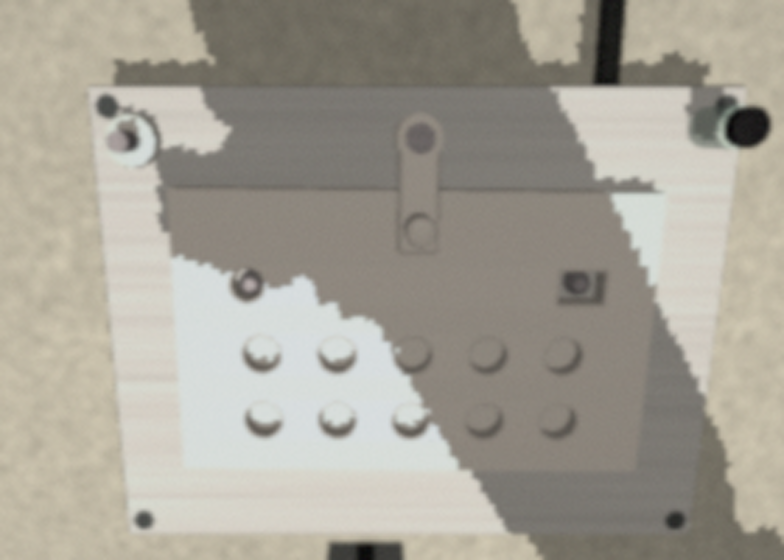

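View pics/both.png

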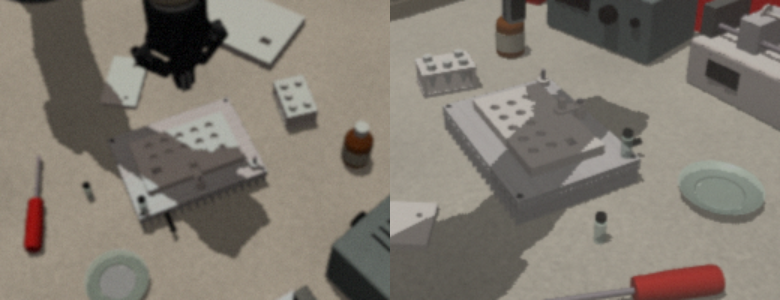

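The clip points straight across (axis (420,138), peg (420,232)), the tray is flat with both pins in, and the vials, thumbscrew and other items are undisturbed. The hand is clear, so I'm handing in.

Run:
```python
from h import *
p,d,m=load("w17");f=lambda u,v:(150+u/2.8,60+v/2.8)
a=st(ray(m,*f(420,138),57));b=st(ray(m,*f(420,232),67));print(a,b,np.degrees(np.arctan2(-(b-a)[0],(b-a)[1])))
print(env.hand_in())
```

```text
[60.10610594 -0.21767004 57.        ] [35.06472361 -0.07639127 67.        ] 89.67675142554457
the job is handed in; nothing more can be done
None
```

The tray is seated flat over both pins and the clip points straight across its far edge. I handed the job in at about 32 s. I nudged the tray about 12 mm right, then about 14 mm away, until its holes dropped over the pins. After that I pushed the clip round by its peg to the stop.

**Last checks**
- **Tray:** the top face slopes less than 0.1° (it was 6.5° when propped). The left pin shows in the round hole and the right pin in the slot.
- **Clip:** it measures 89.7°, with the peg at (35.1, −0.1) mm from the stage middle against a nominal (35, 0).
- **Everything else:** the vials, thumbscrew, rack, bottle, driver and dish look undisturbed in the pictures, and the hand was clear at z = 170 mm.

**What went wrong:** the first clip push stopped at about 76°. The finger was too high and rode up on the peg. I repeated it lower, and that push reached the stop with about 6 N on the finger. The depth readings put the tray top about 1 mm high (47 mm against 46 mm), which fits the camera's offset elsewhere in the scene.

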